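# Clear the mug off the card and hold the stamp in its frame

### The arm

A 7-joint arm with a two-finger parallel gripper is mounted at the origin on a cart in front of the work surface, level with it; the furniture and walls round the work are solid. World frame = base frame: x ahead of the robot, y to its left, z up, the work surface at z = 0. Lengths are in m, angles in rad, forces in N, time in s.
With the tool pointing down it reaches from about 0.4 to 0.925 m from the base axis. Payload 5.6 kg.
Tool frame: the origin (TCP) lies between the finger pads, 19 mm behind the fingertips; this is the grasp point; z points along the fingers, y is the direction in which the jaws open and shut (so a half turn about z gives the same grasp; the last joint's range is limited). The gripper opens to 85 mm and grips with 20 to 120 N. Pads are 22 mm wide; open, the fingers measure 114 mm over their backs; the gripper's body (76 mm by 85 mm) begins 54 mm behind the grasp point. The pads swing forward as they close: fully open they stand 13 mm farther back than shut.
Start: joints at [-0.043, 0.468, -0.012, 1.603, 0.006, 1.071, -0.056], TCP at [0.65, -0, 0.25] pointing down, gripper open.
Joint ranges: [-2.53, 2.53], [-0.31, 2.02], [-1.57, 1.55], [0.28, 2.44], [-1.29, 4.43], [0.15, 1.84], [-2.92, 2.92]. Speed limits (rad/s): [2.57, 2.57, 3.14, 3.14, 3.14, 3.14, 3.14].

### API

Orientations are given as [roll, pitch, yaw] about the fixed x, y, z axes, in that order (R = Rz(yaw) Ry(pitch) Rx(roll)).
In Python, from station import * gives the robot as it stands. Calls block until the motion is done:
- movep(position, orientation): joint-space move of the TCP to a pose.
- move_straight(position, frame=None, vel=0.15, max_force=None): straight line of the TCP; frame=None keeps the orientation; vel is the mean speed in m/s. With max_force (N) it stops when the force on the tool has changed by that much, and returns True; else False.
- movej(angles): joint-space move.
- move_gripper(opening, grip_force=None): finger opening in m; grip_force is the grip in N (None keeps the last); returns when the fingers have stopped.
- dwell(seconds).
- ik(position, orientation): joint angles nearest the present ones, or None.
- get_state(): the state.
- read_camera(name): name is "scene" or "side" or "wrist"; returns a dict with "image" (400x640x3 uint8, red, green, blue), "intrinsics" (3x3 intrinsics, pixels), "eye" and "rotation" of the camera in the world. Camera axes: x right, y down, z forward; pixel columns grow to the right and rows downward; lengths in m; the calibration is good to about 2 mm. A picture is of the moment at which its call begins. There is no depth.
A pose or a line that the arm cannot do raises MotionError and nothing moves.
- hand_in(): hands the job in, once; it reports no verdict.
The state is a dict: "clock": time; "joints": joint angles; "qvel": joint speeds; "joint_torque": joint torques, N m; "tcp_pos": TCP position; "eef_rot": TCP orientation; "contact_force": force on the tool from outside, world axes, zero at the start; "moment": the same for the moment, N m; "width": finger opening in m.
Only numpy, scipy, OpenCV 4.12 (cv2) and the standard library are available. Lean on these libraries where they do the work, as an engineer would, in place of code of your own. Each camera call takes 0.05 s, during which the arm holds its last target. There are 200 camera calls.

### The job

The full mug is standing on the printed frame of the green card: slide it along the grey board, without lifting or tipping it, onto the round blue spot, and let go of it there. Then pick up the wooden rubber stamp by its knob and press it flat inside the card's dark red frame, centred in the frame and with its long side along the frame's long side, with a light push of about 6 N. Finish while still gripping the knob and keeping that push on; leave the tape roll, remote control, eraser and binder clip where they are.

Things in the scene. Friction and masses are not known exactly. Their poses are not given: they have to be found in the camera images.
- mug: white mug with green dots, 93 mm tall, round body 78 mm across, 0.2 to 0.3 kg, slides easily on board and card. Origin at its underside, z up; the round body's axis is at (0, +0.018) in its own frame; the handle loop sticks out to its own -y, to y = -0.057: top bar at z = 0.070 to 0.087, up to 26 mm wide along the mug's x; outer upright bar 10 mm wide at y = -0.047 to -0.057
- mug_center (a point): point on the axis of the mug's round body, at the level of its underside; axes as the mug's
- mug_handle (a point): a point in the loop of the mug's handle, 62 mm above its underside and 62 mm out from the axis of the round part; the place to pinch the loop from above, with the fingers closing along the mug's x axis. Axes as the mug's
- mug_spot: flat round blue vinyl spot, 104 mm across, less than 1 mm thick, stuck on the board (it makes no step). Origin at its centre, on the board
- form_card: pale green stiff card, 170 mm (its x) by 125 mm (its y), 1 mm thick, fixed to the board; origin at the centre of its underside, z up. A dark red frame is printed on one half, grey ruled lines on the other
- stamp_frame (a point): centre of the dark red printed frame, on the card's upper face (35 mm from the card's centre towards its own +x). The frame is 46 mm along the card's x and 64 mm along the card's y inside; axes as the card's (y = long side of the frame)
- stamp: wooden rubber stamp, 66 mm tall, upright: block 32 mm (its x) by 50 mm (its y), to 20 mm high; neck 18 mm thick; round knob 27 mm across from z = 0.034 to 0.066. 0.07 kg. Origin at the centre of its sole, z up. The rubber sole yields 1 mm for each 2.5 N, 3 mm at most, and is hard beyond that
- stamp_knob (a point): centre of the stamp's knob, 50 mm above the sole; axes as the stamp's. Grip here
- tape: roll of brown tape lying flat, 96 mm across, 48 mm high; leave alone. Origin at its underside
- remote: black remote control lying on the board, 193 mm long (its x) by 46 mm by 19 mm high; leave alone. Origin at its underside
- eraser: blue and white eraser, 23 x 52 x 13 mm; leave alone. Origin at its underside
- binder_clip: blue binder clip, 41 x 24 x 39 mm high; leave alone. Origin at its underside
- board: low desk stand, a grey board 370 mm (x) by 730 mm (y) on side rails, fixed on the desk: everything stands on its top face, at z = 0.070. Origin at the centre of its underside, on the desk
Mind the look-alikes: they are no part of the job. There is more than one size of the stamp; the one meant has the size given above.

How it is judged:
By the outcome, as a careful person would: the job done as asked, in the order asked, and still so for the second after the job is handed in, while the arm keeps its last pose, push and grip.
It also fails if it takes over 56 s, if anything falls off the work surface, if the arm or the gripper's body presses on something with over 40 N, if the wrist force passes 120 N, or if a joint passes its speed limit or range.

## Working session

There is one attempt and no reset: what is moved stays moved. The work goes in short steps, each a Python script; the robot and the scene stay as the last script left them, time stands still between calls to the robot, and variables do not carry over. Pictures are saved under pics/ and viewed, about 8 in all and at most 12, crops included, and the job is handed in when it is done.

```bash
mkdir -p pics; ls; cat > h.py <<'E'
from station import *
import numpy as np, cv2
def snap(n,f):
    c=read_camera(n); cv2.imwrite(f"pics/{f}.png",c["image"][:,:,::-1]); np.savez(f"pics/{f}.npz",**c); return c
def ray(f,u,v,z):
    c=np.load(f"pics/{f}.npz"); d=c["rotation"]@np.linalg.inv(c["intrinsics"])@[u,v,1]
    return (c["eye"]+d*(z-c["eye"][2])/d[2]).round(4)
def proj(f,p):
    c=np.load(f"pics/{f}.npz"); q=c["intrinsics"]@(c["rotation"].T@(np.array(p)-c["eye"])); return (q[:2]/q[2]).round(1)
def crop(f,x0,y0,x1,y1,k,o):
    i=cv2.imread(f"pics/{f}.png")[y0:y1,x0:x1]; cv2.imwrite(f"pics/{o}.png",cv2.resize(i,None,fx=k,fy=k,interpolation=cv2.INTER_CUBIC))
E
python3 - <<'E'
from h import *
for n in("scene","side","wrist"):
    c=snap(n,n+"0"); print(n,c["eye"],c["rotation"].round(3).tolist(),c["intrinsics"][0])
a=[cv2.imread(f"pics/{n}0.png") for n in("scene","side")]
print(get_state())
E
```

```text
pics
scene [-0.36029995  0.57151613  0.79082905] [-2.149, -0.004, -2.049] [485.66911927   0.         318.56189017]
side [0.56279901 0.90796189 0.71975717] [-2.207, 0.019, 3.14] [417.77782827   0.         314.68892359]
wrist [0.64899014 0.06775412 0.37297742] [2.873, 0.001, -0.001] [334.53667384   0.         319.57023433]
{'clock': 0.15, 'joints': array([-0.04304198,  0.46819361, -0.01156729,  1.60342165,  0.00598832,
        1.07139708, -0.05631072]), 'qvel': array([-0.00076263, -0.00471189, -0.00213848, -0.00354879,  0.00070577,
        0.00090994, -0.00182441]), 'joint_torque': array([ 7.85188859e-04, -5.32791960e+01,  2.14623066e-02, -2.51555961e+01,
        1.13295941e-02,  5.56105006e-03, -3.78186076e-05]), 'tcp_pos': array([ 6.49592824e-01, -5.17714996e-05,  2.49241000e-01]), 'eef_rot': array([-3.14021141e+00,  1.10963688e-04,  1.57072532e+00]), 'contact_force': array([ 0.33943531,  0.72726751, -0.16415268]), 'moment': array([ 0.02611205, -0.00583046,  0.00507005]), 'width': 0.08549280443698398}
```

View pics/scene0.png

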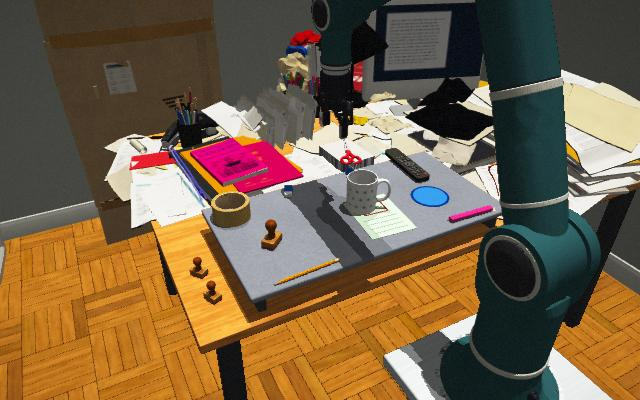

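View pics/side0.png

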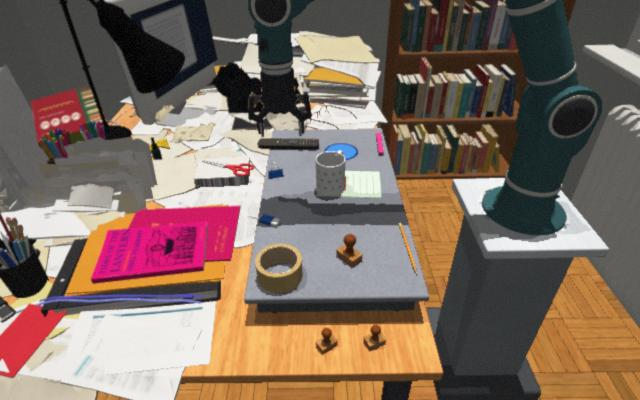

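The scene view shows the mug at (363,193), with its handle pointing right to (385,190), and the blue spot at (430,196). The card is at (388,220). Three stamps could be taken for the right one: a larger one on the board at (271,234), and smaller ones on the desk at (198,268) and (212,292). The one on the board is my candidate, so I'll check its size in close crops.

```bash
sed -i 's/^import numpy.*/&\nfrom scipy.spatial.transform import Rotation as Ro/; s/snap(n,f):/snap(n,f):/; s/c=read_camera(n);/c=read_camera(n); c["rotation"]=Ro.from_euler("xyz",c["rotation"]).as_matrix();/' h.py
python3 - <<'E'
from h import *
for n in("scene","side","wrist"): snap(n,n+"0")
crop("scene0",240,150,480,290,3,"a"); crop("side0",250,130,430,270,4,"b")
def px(f,u,v,z=.07): print(f,u,v,ray(f,u,v,z))
px("scene0",430,196);px("side0",341,152)
px("scene0",271,244);px("side0",349,257);print(proj("scene0",[.65,0,.25]))
E
```

```text
scene0 430 196 [ 0.491  -0.2171  0.07  ]
side0 341 152 [ 0.4921 -0.207   0.07  ]
scene0 271 244 [0.4945 0.2523 0.07  ]
side0 349 257 [0.4984 0.2481 0.07  ]
[334.  129.1]
```

View pics/a.png

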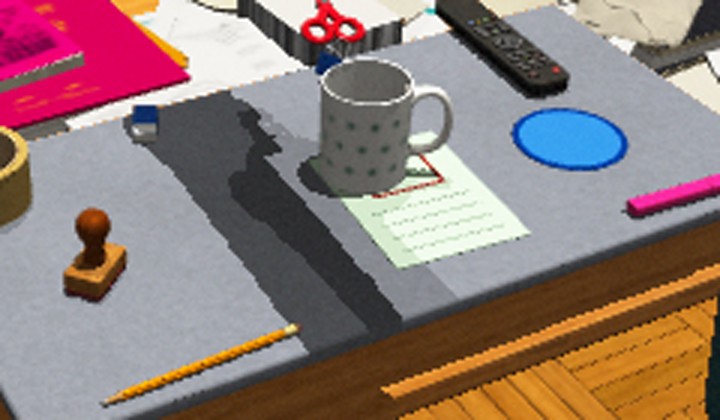

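View pics/b.png

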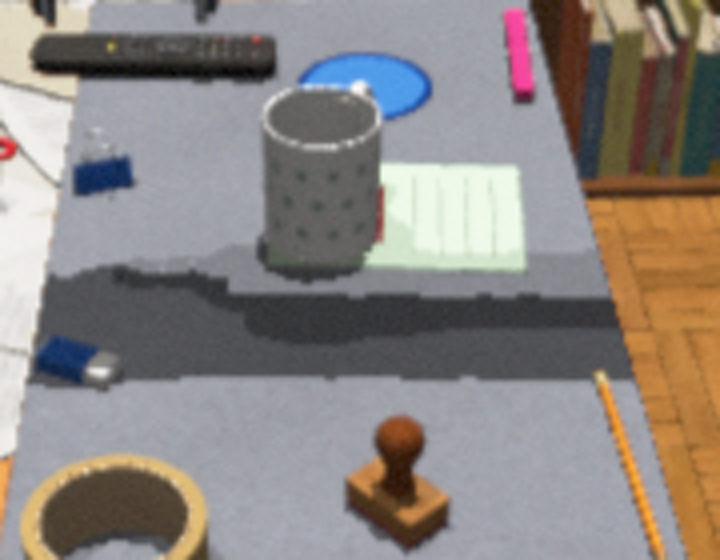

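```bash
python3 - <<'E'
from h import *
print("rim",ray("scene0",362.3,177.7,.163),ray("side0",330.5,159.2,.163))
print("handle outer",ray("scene0",390.7,187.3,.14), ray("side0",340,152,.155))
print("frame corner",ray("scene0",240+443/3,150+181/3,.071))
print("knob top",ray("scene0",240+93/3,150+210/3,.136),ray("side0",250+400/4,130+420/4,.136))
b=[ray("side0",250+u/4,130+v/4,.09) for u,v in((346,484),(401,520),(448,492),(397,460))];print("block top",b,[np.linalg.norm(b[i]-b[i-1]) for i in range(4)])
movep([.53,.03,.33],[np.pi,0,np.pi/2])
snap("wrist","w1")
movep([.50,.20,.30],[np.pi,0,np.pi/2])
snap("wrist","w2");print(get_state()["clock"])
E
```

```text
rim [ 0.5275 -0.0162  0.163 ] [ 0.531  -0.0119  0.163 ]
handle outer [ 0.4864 -0.077   0.14  ] [ 0.504  -0.0613  0.155 ]
frame corner [ 0.4848 -0.0734  0.071 ]
knob top [0.4982 0.2472 0.136 ] [0.4985 0.2502 0.136 ]
block top [array([0.5261, 0.2496, 0.09  ]), array([0.4984, 0.2774, 0.09  ]), array([0.4717, 0.2569, 0.09  ]), array([0.4973, 0.2312, 0.09  ])] [np.float64(0.03417601498127012), np.float64(0.0392444900591153), np.float64(0.033662144910863875), np.float64(0.03627464679359404)]
1.775
```

View pics/w1.png

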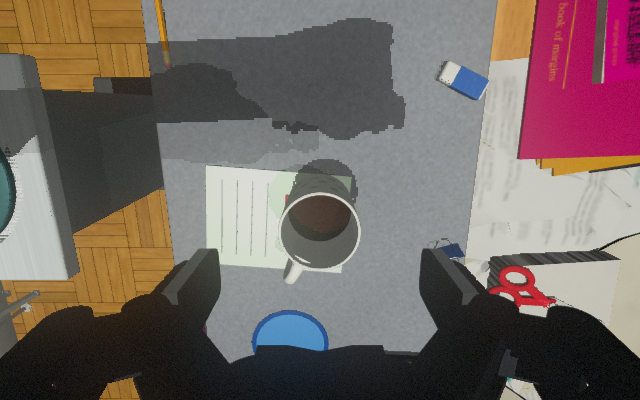

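View pics/w2.png

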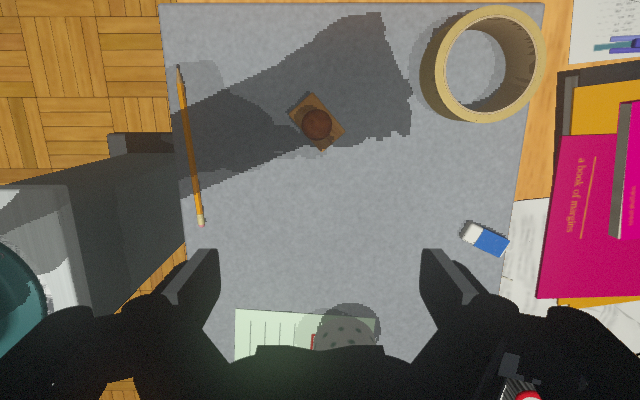

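w1 shows the mug rim centred near (320,230) with the handle end at (291,278). The card spans (206,166) to about (345,270), and the spot is near (290,340). w2 shows the stamp at (316,122). Next I'll enlarge both crops together.

```bash
python3 - <<'E'
from h import *
crop("w1",195,150,375,300,3,"c1"); crop("w2",280,80,355,155,6,"c2")
a,b=cv2.imread("pics/c1.png"),cv2.imread("pics/c2.png"); b=b[:, :]
b=cv2.convertScaleAbs(b,alpha=1.8); o=np.zeros((450,800,3),np.uint8);o[:,:540]=a
o=np.zeros((600,800,3),np.uint8); 
a=a[:, :]; o[:450,:540]=a; o[:450,540:]=cv2.resize(b,(260,260),interpolation=cv2.INTER_AREA)[:450] if False else 0
o[300:560,540:]=cv2.resize(b,(260,260),interpolation=cv2.INTER_AREA)
cv2.imwrite("pics/c.png",o)
E
```

```text
(no output)
```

View pics/c.png

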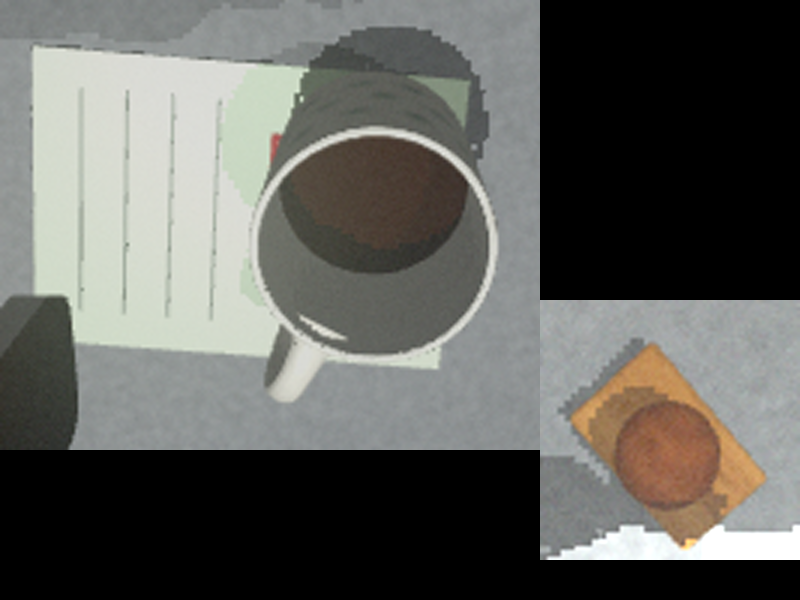

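```bash
python3 - <<'E'
from h import *
w=lambda u,v:(195+u/3-.33,150+v/3-.33)
print("rim",ray("w1",*w(375,244),.164),"diam",ray("w1",*w(252,244),.164),ray("w1",*w(497,244),.164),ray("w1",*w(375,128),.164),ray("w1",*w(375,360),.164))
for p in((285,400),(281,393)):print("handle",ray("w1",*w(*p),.152))
A=ray("w1",*w(33,46),.071);B=ray("w1",*w(470,80),.071);C=ray("w1",*w(438,368),.071);D=ray("w1",*w(78,343),.071)
print("card",A,B,C,D,np.linalg.norm(A-B),np.linalg.norm(B-C))
ang=lambda p,q:np.degrees(np.arctan2(*(q-p)[[1,0]]))
print("x dir",ang(A,B),ang(D,C),"edge",ang(C,B))
S=[ray("w2",280+(u-540)/3.467-.4,80+(v-300)/3.467-.4,.09) for u,v in((653,343),(766,478),(688,548),(571,412))]
print("stamp",S,np.mean(S,0),[np.linalg.norm(S[i]-S[i-1]) for i in range(4)],ang(S[0],S[1]),ang(S[3],S[2]),ang(S[3],S[0]))
print("knob",ray("w2",316.5,124.3,.12))
print("spot",ray("scene0",430,196.3,.07),ray("side0",341.5,151.75,.07))
E
```

```text
rim [ 0.53   -0.0154  0.164 ] diam [ 0.492  -0.0154  0.164 ] [ 0.5677 -0.0155  0.164 ] [0.53   0.0216 0.164 ] [ 0.53  -0.055  0.164]
handle [ 0.4997 -0.0761  0.152 ]
handle [ 0.4984 -0.0735  0.152 ]
card [0.3983 0.0301 0.071 ] [0.5673 0.0165 0.071 ] [ 0.5568 -0.1077  0.071 ] [ 0.4057 -0.0958  0.071 ] 0.16954633584952525 0.12464305034778314
x dir -4.6008700277330465 -4.503079698727734 edge 85.16764463502541
stamp [array([0.4929, 0.2781, 0.09  ]), array([0.5246, 0.2416, 0.09  ]), array([0.5026, 0.2219, 0.09  ]), array([0.47  , 0.2598, 0.09  ])] [0.497525 0.25035  0.09    ] [np.float64(0.02931381926668722), np.float64(0.048343975839808595), np.float64(0.02953116997343649), np.float64(0.04999169931098566)] -49.0259088196034 -49.29925519752366 38.62928306810601
knob [0.4972 0.2498 0.12  ]
spot [ 0.4897 -0.2161  0.07  ] [ 0.4905 -0.2085  0.07  ]
```

The stamp on the board measures about 49 x 30 mm, so it is the right one. The card measures 169.5 x 124.6 mm, which matches too. Next I'll measure the spot from above and then approach the handle.

```bash
python3 - <<'E'
from h import *
movep([.50,-.14,.30],[np.pi,0,np.pi/2])
c=snap("wrist","w3")
h=cv2.cvtColor(c["image"],cv2.COLOR_RGB2HSV); m=cv2.inRange(h,(95,120,60),(115,255,255))
n,l,s,ce=cv2.connectedComponentsWithStats(m)
k=1+np.argmax(s[1:,4]); x,y,ww,hh,_=s[k]; print(s[k],ce[k],ray("w3",*ce[k],.07),ray("w3",x,y+hh/2,.07),ray("w3",x+ww,y+hh/2,.07),ray("w3",x+ww/2,y,.07),ray("w3",x+ww/2,y+hh,.07))
move_gripper(.052)
ps=np.radians(62.2)
movep([.501,-.071,.24],[np.pi,0,ps]); s=get_state()
snap("wrist","w4"); print(s["tcp_pos"],s["eef_rot"],s["clock"],s["contact_force"])
E
```

```text
[ 265  192   92   86 4767] [311.05349276 240.59618209] [ 0.4903 -0.2204  0.07  ] [ 0.4381 -0.2136  0.07  ] [ 0.5424 -0.2136  0.07  ] [ 0.4906 -0.1632  0.07  ] [ 0.4899 -0.2677  0.07  ]
[ 0.50133556 -0.07144763  0.24037241] [3.14091479e+00 1.77470551e-04 1.08720521e+00] 4.1833 [ 0.7830212  -0.42258976  1.60652593]
```

View pics/w4.png

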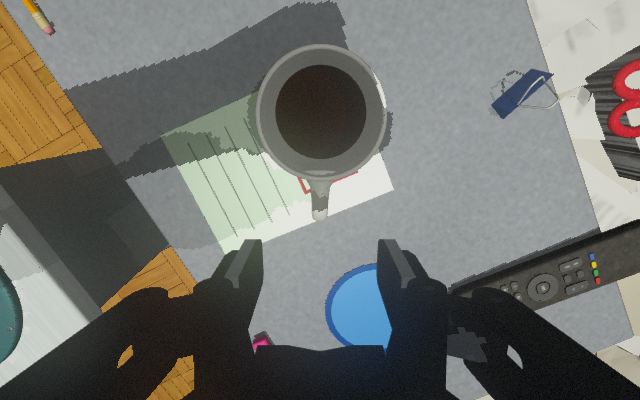

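w4 shows the handle pointing straight down the picture at col 320, centred between the fingers at 262 and 378, so the approach is aligned. The spot's extent came out at 104 mm, centred at (0.490, -0.2155).

```bash
python3 - <<'E'
from h import *
def st(t):
    s=get_state(); print(t,s["tcp_pos"].round(4),s["contact_force"].round(2),round(s["width"],4),round(s["clock"],2))
print(move_straight([.501,-.071,.133],vel=.08,max_force=8)); st("down")
move_gripper(0,20); dwell(.2); st("grip")
snap("side","s5"); snap("wrist","w5")
a=cv2.imread("pics/s5.png")[130:270,250:430]; b=cv2.imread("pics/w5.png")
cv2.imwrite("pics/d.png",np.vstack([cv2.resize(a,(360,280)),cv2.resize(b,(360,225))]))
E
```

```text
False
down [ 0.5014 -0.071   0.1335] [-0.48  0.41 -0.63] 0.052 5.72
grip [ 0.5012 -0.0711  0.1333] [-1.12 -0.11  3.92] 0.0169 6.34
```

View pics/d.png

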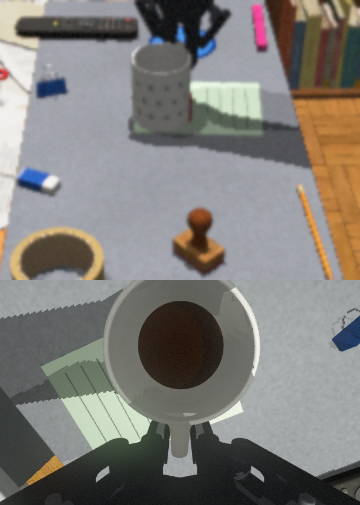

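The grip is firm (17 mm) and the mug is upright. Now I'll slide it, easing down 1 mm at the card edge.

```bash
python3 - <<'E'
from h import *
def st(t):
    s=get_state(); print(t,s["tcp_pos"].round(4),s["contact_force"].round(2),s["eef_rot"].round(3),round(s["width"],4),round(s["clock"],2))
o=np.array([-.0289,-.0549]); a=np.array([.530,-.016]); g=np.array([.490,-.2155])
z=.133
f=lambda y:a+(g-a)*((y-a[1])/(g-a)[1])+o
move_straight([*f(-.100),z],vel=.05); st("1")
move_straight([*f(-.150),z-.001],vel=.05); st("2")
move_straight([*f(-.2155),z-.001],vel=.05); dwell(.2); st("3")
snap("wrist","w6"); 
c=cv2.imread("pics/w6.png")
snap("side","s6");snap("scene","sc6")
E
```

```text
1 [ 0.4843 -0.1548  0.133 ] [-0.76  0.05  0.67] [-3.142  0.     1.086] 0.0169 8.3
2 [ 0.4745 -0.2048  0.1323] [-0.02  0.21  2.74] [ 3.141 -0.     1.086] 0.0169 9.47
3 [ 0.4612 -0.2702  0.1321] [0.26 0.3  1.24] [ 3.142 -0.     1.086] 0.0169 11.15
```

```bash
python3 - <<'E'
from h import *
def st(t):
    s=get_state(); print(t,s["tcp_pos"].round(4),s["contact_force"].round(2),round(s["width"],4),round(s["clock"],2))
move_gripper(.045); dwell(.2); st("open")
p=get_state()["tcp_pos"]; move_straight([p[0],p[1],.25],vel=.12); st("up")
movep([.505,-.08,.31],[np.pi,0,np.pi/2]); snap("wrist","w7"); snap("scene","sc7")
a=cv2.imread("pics/sc7.png")[140:260,330:490]; b=cv2.imread("pics/w7.png")[60:360,140:500]
cv2.imwrite("pics/e.png",np.hstack([cv2.resize(b,(540,450),interpolation=2),cv2.copyMakeBorder(cv2.resize(a,(260,195)),0,255,0,0,0)]))
E
```

```text
open [ 0.4611 -0.2704  0.132 ] [-0.4   0.18 -0.34] 0.0453 11.88
up [ 0.4606 -0.2702  0.2492] [-0.17 -0.29  0.22] 0.0451 13.02
```

View pics/e.png

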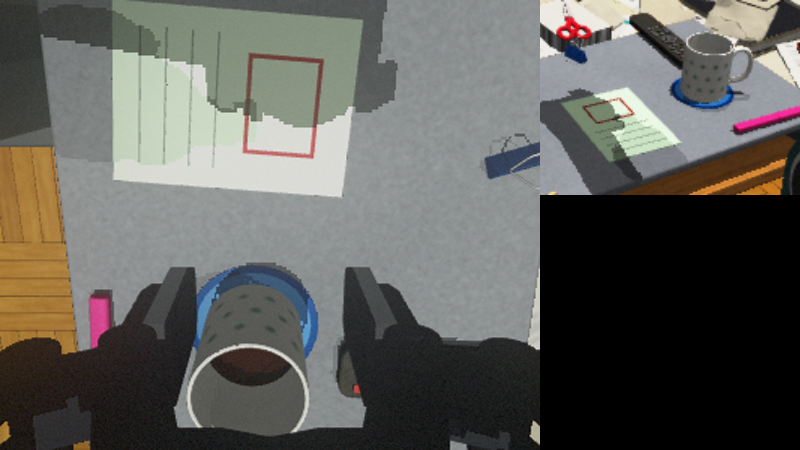

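```bash
python3 - <<'E'
from h import *
w=lambda u,v:(140+(u+.5)/1.5-.5,60+(v+.5)/1.5-.5)
print("mug",ray("w7",*w(248,392),.163))
F=np.array([ray("w7",*w(*p),.071) for p in((248,55),(322,60),(313,157),(245,152))]);print(F,F.mean(0),[np.linalg.norm(F[i]-F[i-1]).round(4) for i in range(4)])
c=np.load("pics/w7.npz")["image"]; h=cv2.cvtColor(c,cv2.COLOR_RGB2HSV)
m=(cv2.inRange(h,(0,110,50),(8,255,255))|cv2.inRange(h,(172,110,50),(180,255,255)));m[:90]=0;m[170:]=0;m[:,:290]=0;m[:,365:]=0
pts=cv2.findNonZero(m)[:,0].astype(float); q=np.array([ray("w7",*p,.071)[:2] for p in pts])
r=cv2.minAreaRect((q*1000).astype(np.float32));print("rect mm",r,len(q))
move_gripper(.06)
ps=np.radians(130.8); movep([.4973,.250,.23],[np.pi,0,ps]); c=snap("wrist","w8"); s=get_state(); print(s["tcp_pos"],s["joints"].round(2),s["clock"])
k=[proj("w8",[.4973,.25,.12])]; 
y=np.array([np.cos(ps),np.sin(ps)]);x=np.array([y[1],-y[0]])
C=[proj("w8",[*(np.array([.4973,.25])+a*x*.016+b*y*.025),.09]) for a,b in((1,1),(1,-1),(-1,-1),(-1,1))]
i=cv2.imread("pics/w8.png"); cv2.polylines(i,[np.int32(np.round(C))],True,(0,255,0),1); cv2.drawMarker(i,tuple(int(v) for v in k[0]),(255,255,0))
u,v=(int(t) for t in k[0]); print(u,v)
y0=max(v-90,0); cv2.imwrite("pics/f.png",cv2.resize(i[y0:y0+170,u-100:u+100],None,fx=3.5,fy=3.5,interpolation=2)); print(y0,u-100)
E
```

```text
mug [ 0.4897 -0.2094  0.163 ]
[[ 0.4889 -0.0064  0.071 ]
 [ 0.5402 -0.01    0.071 ]
 [ 0.5352 -0.0779  0.071 ]
 [ 0.4857 -0.074   0.071 ]] [ 0.5125   -0.042075  0.071   ] [np.float64(0.0677), np.float64(0.0514), np.float64(0.0681), np.float64(0.0497)]
rect mm ((512.5494384765625, -41.90595626831055), (68.94374084472656, 50.77776336669922), 85.42607879638672) 267
[0.49847151 0.24794045 0.23034986] [-0.24  0.36 -0.35  1.84  0.15  0.97  0.05] 15.5833
320 198
108 220
```

View pics/f.png

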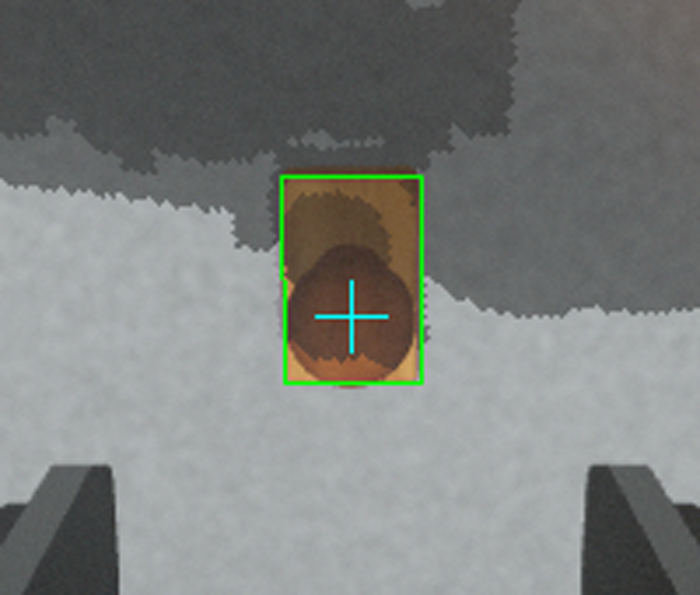

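The overlay of the predicted stamp outline and knob matches the picture, with the cross on the knob at (350,317). I'll grip it, carry it over, and descend.

```bash
python3 - <<'E'
from h import *
def st(t):
    s=get_state(); print(t,s["tcp_pos"].round(4),s["eef_rot"].round(4),s["contact_force"].round(2),s["moment"].round(2),round(s["width"],4),round(s["clock"],2)); return s
dwell(.3); st("pre")
print(move_straight([.4973,.250,.1203],[np.pi,0,np.radians(130.8)],vel=.08,max_force=8)); st("down")
move_gripper(0,40); dwell(.2); st("grip")
move_straight([.4973,.250,.20],vel=.1); st("lift")
Y=[np.pi,0,np.radians(85.4)]
movep([.5125,-.042,.20],Y); dwell(.3); st("over"); c=snap("side","s9"); snap("wrist","w9")
move_straight([.5125,-.042,.135],Y,vel=.08); dwell(.5); st("near"); snap("wrist","w10"); snap("side","s10"); snap("scene","sc10")
a=[cv2.resize(cv2.imread(f"pics/{n}.png")[y:y+h,x:x+w],None,fx=k,fy=k,interpolation=2) for n,x,y,w,h,k in (("w10",190,80,260,180,3),("s10",270,120,130,90,3),("sc10",320,140,130,90,3))]
cv2.imwrite("pics/g.png",cv2.resize(np.vstack([a[0],np.hstack(a[1:])]),None,fx=.73,fy=.73,interpolation=cv2.INTER_AREA)); print(cv2.imread("pics/g.png").shape)
E
```

```text
pre [0.4976 0.2494 0.2302] [3.1413e+00 3.0000e-04 2.2817e+00] [-0.    0.42 -0.05] [ 0.   -0.03  0.01] 0.0602 15.88
False
down [0.4976 0.2502 0.1208] [3.1406e+00 3.0000e-04 2.2828e+00] [-0.18 -0.02 -0.49] [-0.02 -0.01  0.01] 0.06 17.41
grip [0.4974 0.25   0.1204] [3.1415e+00 1.0000e-04 2.2828e+00] [ 0.06 -0.43  0.99] [-0.13 -0.01 -0.04] 0.0232 18.03
lift [0.4969 0.2497 0.1994] [-3.1404e+00 -3.0000e-04  2.2829e+00] [-0.22  0.36 -1.26] [ 0.02  0.   -0.03] 0.0238 18.98
over [ 0.5126 -0.041   0.1999] [-3.1415e+00 -2.0000e-04  1.4925e+00] [-0.04 -0.61 -0.56] [0.03 0.04 0.01] 0.0235 20.41
near [ 0.5125 -0.042   0.1351] [ 3.1414 -0.      1.4905] [-0.17 -1.09 -1.  ] [-0.03  0.02 -0.02] 0.0233 21.98
(591, 569, 3)
```

View pics/g.png

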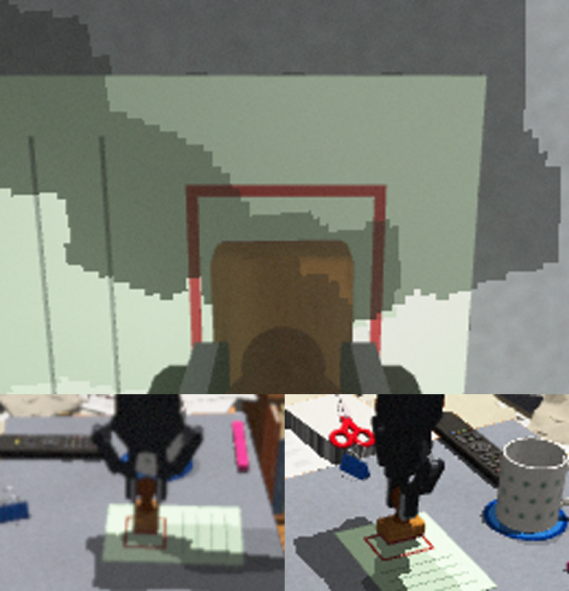

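```bash
python3 - <<'E'
from h import *
w=lambda u,v:(190+u/2.19-.3,80+v/2.19-.3)
R=np.array([[np.cos(a:=np.radians(-4.6)),-np.sin(a)],[np.sin(a),np.cos(a)]])
L=lambda u,v,z:((ray("w10",*w(u,v),z)[:2]-[.5125,-.042])@R).round(4)
for n,u,v in(("inner TL",200,195),("inner TR",373,195),("in L",203,330),("in R",370,330),("card TR",486,75)):print(n,L(u,v,.071))
for n,u,v in(("blk TL",216,243),("blk TR",350,243),("L",213,300),("R",352,300),("L",212,330),("R",353,330)):print(n,L(u,v,.1051))
E
```

```text
inner TL [-0.0226  0.0324]
inner TR [0.0224 0.0324]
in L [-0.023  -0.0051]
in R [ 0.0228 -0.0051]
card TR [0.0496 0.0627]
blk TL [-0.0155  0.0282]
blk TR [0.0136 0.0283]
L [-0.0165  0.0152]
R [0.0143 0.0152]
L [-0.0169  0.0082]
R [0.0147 0.0081]
```

```bash
python3 - <<'E'
from h import *
c=np.load("pics/w10.npz")["image"]
for r in range(180,216): print(r,c[r,296:312].mean(0).round().astype(int), c[r,332:342].mean(0).round().astype(int))
R=np.array([[np.cos(a:=np.radians(-4.6)),-np.sin(a)],[np.sin(a),np.cos(a)]])
for r in (188,189,190,191,194,196,198,200,202): print(r,[((ray("w10",315,r,z)[:2]-[.5125,-.042])@R)[1].round(4) for z in(.085,.088,.105)])
print(np.load("pics/w10.npz")["eye"])
E
```

```text
180 [ 98 110  92] [124 137 117]
181 [ 98 109  91] [123 136 116]
182 [ 98 109  92] [120 133 113]
183 [ 98 109  92] [109 120 102]
184 [ 98 109  91] [107 119 101]
185 [ 98 109  91] [108 119 100]
186 [ 98 109  92] [101 111  94]
187 [ 98 109  91] [ 99 110  93]
188 [ 98 109  91] [ 99 110  93]
189 [ 98 109  92] [92 94 81]
190 [79 66 55] [81 66 50]
191 [76 64 44] [80 67 47]
192 [78 65 45] [79 67 47]
193 [78 64 44] [80 67 46]
194 [79 66 45] [80 67 46]
195 [78 66 44] [83 69 48]
196 [80 66 46] [82 69 48]
197 [81 67 45] [92 76 51]
198 [85 70 47] [101  80  53]
199 [87 72 47] [107  83  54]
200 [89 73 47] [111  86  54]
201 [89 74 49] [112  86  54]
202 [89 74 49] [112  86  54]
203 [89 73 49] [112  85  53]
204 [89 73 49] [113  86  53]
205 [90 73 49] [93 75 49]
206 [89 73 48] [91 75 50]
207 [90 73 49] [90 72 48]
208 [90 74 49] [89 71 48]
209 [90 75 49] [86 70 47]
210 [90 74 49] [86 70 49]
211 [89 74 48] [85 69 47]
212 [90 75 50] [86 70 48]
213 [89 74 49] [85 69 48]
214 [89 74 49] [85 69 47]
215 [89 74 48] [85 69 47]
188 [np.float64(0.0245), np.float64(0.0253), np.float64(0.0296)]
189 [np.float64(0.024), np.float64(0.0247), np.float64(0.0291)]
190 [np.float64(0.0234), np.float64(0.0242), np.float64(0.0286)]
191 [np.float64(0.0229), np.float64(0.0237), np.float64(0.0281)]
194 [np.float64(0.0212), np.float64(0.022), np.float64(0.0266)]
196 [np.float64(0.0201), np.float64(0.0209), np.float64(0.0257)]
198 [np.float64(0.019), np.float64(0.0198), np.float64(0.0246)]
200 [np.float64(0.0179), np.float64(0.0187), np.float64(0.0237)]
202 [np.float64(0.0168), np.float64(0.0176), np.float64(0.0226)]
[0.51717306 0.0255836  0.25896158]
```

The front face's lower and upper edges agree, so the offset along the frame's long side is only -0.5 mm. Across it the offset is -1 mm. I'll correct that and press.

```bash
python3 - <<'E'
from h import *
def fz(n=10):
    v=[]
    for _ in range(n): dwell(.03); v.append(get_state()["contact_force"])
    return np.mean(v,0)
X,Yy=.5134,-.0415; Y=[np.pi,0,np.radians(85.4)]
move_straight([X,Yy,.127],Y,vel=.05); dwell(.3); f0=fz(); print("f0",f0.round(2))
z=.1215
print(move_straight([X,Yy,z],vel=.02,max_force=5)); dwell(.2)
for i in range(25):
    f=fz(); p=f[2]-f0[2]; s=get_state(); print(round(z,5),p.round(2),s["tcp_pos"].round(4),round(s["clock"],2))
    if abs(p-6)<.4: break
    z+=np.clip((p-6)/2.5e3*.6,-.0006,.0006); move_straight([X,Yy,z],vel=.01)
dwell(.8); f=fz(20); s=get_state(); print("final",f.round(2),(f-f0).round(2),s["moment"].round(2),s["tcp_pos"],s["eef_rot"],s["width"],s["clock"])
for n in("wrist","side","scene"): snap(n,n+"F")
E
```

```text
f0 [-0.05  0.26 -0.41]
False
0.1215 1.02 [ 0.5135 -0.0415  0.1216] 24.02
0.1209 2.76 [ 0.5134 -0.0415  0.1209] 24.61
0.1203 4.29 [ 0.5134 -0.0415  0.1203] 25.19
0.11989 5.1 [ 0.5134 -0.0415  0.1199] 25.77
0.11967 5.38 [ 0.5135 -0.0415  0.1197] 26.36
0.11952 5.9 [ 0.5135 -0.0415  0.1196] 26.94
final [-0.51  0.13  5.3 ] [-0.47 -0.13  5.71] [ 0.01  0.09 -0.01] [ 0.51345683 -0.0415259   0.11961684] [3.14147718e+00 2.42271751e-05 1.49049447e+00] 0.023805699699778974 28.4083
```

The push is steady at about 5.7 N. Before handing in, I'll check the stamp's position and the mug numerically.

```bash
python3 - <<'E'
from h import *
z=.1194; move_straight([.5134,-.0415,z],vel=.01); dwell(.4); print(np.mean([(dwell(.03),get_state()["contact_force"])[1] for _ in range(15)],0).round(2))
c=np.load("pics/wristF.npz")["image"].astype(int)
R=np.array([[np.cos(a:=np.radians(-4.6)),-np.sin(a)],[np.sin(a),np.cos(a)]])
L=lambda u,v,z:((ray("wristF",u,v,z)[:2]-[.5125,-.042])@R).round(4)
rb=c[:,:,0]-c[:,:,2]
m=(c[:,:,0]-c[:,:,1]>8)&(rb>15)  # wood or red
for r in (196,200,206,212,218,224):
    q=np.where(m[r,240:400])[0]+240; e=np.split(q,np.where(np.diff(q)>1)[0]+1); e=[(x[0],x[-1]) for x in e if len(x)>1]; print(r,e,[(L(x-.5,r,.091)[0],L(y+.5,r,.091)[0]) for x,y in e])
q=np.where(m[120:240,305:325].mean(1)>.7)[0]+120; print(q, L(315,q[q>175][0]-.5 if (q>175).any() else 190,.074))
# spot vs mug in scene
c=np.load("pics/sceneF.npz")["image"]; h=cv2.cvtColor(c,cv2.COLOR_RGB2HSV); b=cv2.inRange(h,(98,150,40),(118,255,255));n,l,s,ce=cv2.connectedComponentsWithStats(b[170:220,390:470]); print(s[1:])
for r in range(185,212): 
    q=np.where(b[r,395:460])[0]+395; print(r,(q.min(),q.max(),len(q)) if len(q) else 0,end=" ")
print("\nexp spot edges",[proj("sceneF",[.490+.052*np.cos(t),-.2155+.052*np.sin(t),.07]).tolist() for t in np.arange(0,6.28,.785)])
print("exp mug base",[proj("sceneF",[.490+.039*np.cos(t),-.2155+.039*np.sin(t),.07]).tolist() for t in np.arange(0,6.28,.785)])
E
```

```text
[-0.82  0.1   5.64]
196 [(np.int64(270), np.int64(275)), (np.int64(288), np.int64(349)), (np.int64(362), np.int64(367))] [(np.float64(-0.0234), np.float64(-0.0206)), (np.float64(-0.015), np.float64(0.0143)), (np.float64(0.02), np.float64(0.0228))]
200 [(np.int64(270), np.int64(275)), (np.int64(287), np.int64(351)), (np.int64(362), np.int64(367))] [(np.float64(-0.0236), np.float64(-0.0206)), (np.float64(-0.0154), np.float64(0.0154)), (np.float64(0.0201), np.float64(0.0229))]
206 [(np.int64(271), np.int64(275)), (np.int64(287), np.int64(350)), (np.int64(362), np.int64(366))] [(np.float64(-0.0232), np.float64(-0.0208)), (np.float64(-0.0156), np.float64(0.0149)), (np.float64(0.0202), np.float64(0.0225))]
212 [(np.int64(271), np.int64(276)), (np.int64(287), np.int64(350)), (np.int64(361), np.int64(366))] [(np.float64(-0.0233), np.float64(-0.0205)), (np.float64(-0.0157), np.float64(0.0151)), (np.float64(0.0198), np.float64(0.0227))]
218 [(np.int64(271), np.int64(276)), (np.int64(287), np.int64(350)), (np.int64(361), np.int64(366))] [(np.float64(-0.0234), np.float64(-0.0205)), (np.float64(-
[... 934 characters left out ...]
np.int64(412), np.int64(448), 9) 198 (np.int64(412), np.int64(448), 11) 199 (np.int64(413), np.int64(448), 12) 200 (np.int64(414), np.int64(448), 13) 201 (np.int64(415), np.int64(447), 13) 202 (np.int64(417), np.int64(447), 17) 203 (np.int64(419), np.int64(445), 25) 204 (np.int64(421), np.int64(443), 23) 205 (np.int64(424), np.int64(441), 18) 206 (np.int64(429), np.int64(438), 10) 207 0 208 0 209 0 210 0 211 0 
exp spot edges [[418.1, 187.4], [410.8, 193.2], [414.3, 201.1], [427.4, 206.4], [442.1, 205.8], [449.1, 199.5], [444.7, 191.7], [432.0, 186.8]]
exp mug base [[421.0, 189.6], [415.5, 193.9], [418.2, 199.9], [428.0, 203.8], [438.9, 203.4], [444.3, 198.7], [441.0, 192.9], [431.5, 189.1]]
```

```bash
python3 -c "
from h import *
hand_in(); print(get_state()['clock'])"
```

```text
the job is handed in; nothing more can be done
the job is handed in; nothing more can be done
```

I did the job in the order asked and handed it in at about 30 s on the robot clock. No verdict came back.

- **Mug:** I pinched it by the handle and slid it along the board to the blue spot, easing down 1 mm where it left the card, then let go. In the last scene picture, the blue showing round its base matches what a centred mug would leave. An earlier overhead estimate of the rim put it 6 mm off. The gripper hid part of the rim in that picture, so I trust the later check; even 6 mm would leave the mug wholly on the spot.
- **Stamp:** I used the one on the board, which measured about 49 x 30 mm. My last pictures showed it within about 0.5 mm of the frame's centre, with its long side along the frame's. After them I lowered it only another 0.1 mm.
- **Push:** The last reading was about 6.05 N, with the knob still gripped at 40 N. The grip opening read 23.5 mm rather than the knob's 27 mm. It held steady from pick-up to the last reading.
- **Not checked:** I did not re-measure the tape roll, remote control, eraser and binder clip at the end. No motion touched them.

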